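# Slide a standing battery pack home into its charging dock and start the charge

## Robot

A 6-joint arm with a two-finger parallel gripper is mounted at the origin on the work surface. World frame = base frame: x ahead of the robot, y to its left, z up, the work surface at z = 0. Lengths are in m, angles in rad, forces in N, time in s.
With the tool pointing down it reaches from about 0.3 to 0.875 m from the base axis. Payload 6.4 kg.
Tool frame: the origin (TCP) lies at the very end of the fingers, on their centre line; the grasp point (between the pads) lies 19 mm behind it; y points along the fingers, z is the direction in which the jaws open and shut, and the axes are right-handed (so a half turn about y gives the same grasp; the last joint's range is limited). The gripper opens to 85 mm and grips with 20 to 120 N. Pads are 22 mm wide; open, the fingers measure 114 mm over their backs; the gripper's body (76 mm by 85 mm) begins 54 mm behind the grasp point. The pads swing forward as they close: fully open they stand 13 mm farther back than shut.
Start: joints at [1.122, 0.181, 1.607, -0, 1.354, -0.206], TCP at [0.138, 0.558, 0.231] pointing down, gripper open.
Joint ranges: [-2.99, 2.99], [-0.89, 2.07], [0.3, 2.58], [-1.14, 4.28], [0, 2.63], [-3.12, 3.12]. Speed limits (rad/s): [2.57, 2.57, 3.01, 3.14, 3.14, 3.14].

## Interface

Orientations are given as a rotation vector (axis times angle).
In Python, from cell import arm gives the robot as it stands. The module is installed in compiled form; this text tells all that it offers.
- The arm moves only by the tool servo_tool, never from a script. Its argument "rows" is a list that holds one entry, the list of rows, each a list of 6 numbers: the shift along the tool's x, y, z in units of 25 cm (1.0 is 25 cm), then the turn, a rotation vector about the tool's x, y, z in units of 180 degrees (1.0 is 180 degrees). In form: [[[tx, ty, tz, rx, ry, rz], ...]]. A call has 1 to 12 rows; each row shifts and turns the pose as measured when the row begins, along the tool's axes as they then stand; what a row does not reach is not made up. A row lasts 1/8 s, in which the tool goes at most 62.5 mm and 10.7 degrees, less where a joint would pass 70% of its speed; a pose out of reach is approached as far as the arm can. A call with a number of a shift or a turn outside -1 to 1 is refused whole. A call with a gripper value outside its range is refused whole. "fingers" is the closure, from -1 (fully open) to 1 (shut), set as the call begins (left out, the last holds). The fingers move at their own pace and stop on an object; "squeeze" is the grip in N (left out, the last holds). Time passes only in rows, so rows that do not move let the fingers close. It gives the time, the measured TCP pose, the force and the opening at its end, in the units of the state.
- arm.get_obs(): the state, without advancing time (a new reading comes with each control period).
- arm.grab_frame(name): name is "side" or "top" or "wrist"; returns the picture (384x512x3 uint8, red, green, blue); there is no depth.
- arm.camera_params(name): a dict with "mtx" (3x3 intrinsics, pixels), "extrinsics" (4x4, takes a point from camera to world coordinates). Camera axes: x right, y up, looking along -z (the intrinsics and any distortion apply to the point x, -y, -z); pixel columns grow to the right and rows downward; lengths in m; the calibration is good to about 2 mm. A picture is of the moment at which its call begins: read the wrist's pose just before it. camera_params takes no time and is no camera call; for the wrist camera it gives the pose at the moment of the call.
- arm.finish_job(): hands the job in, once; it reports no verdict.
The state is a dict: "clock": time; "q": joint angles; "qvel": joint speeds; "tau": joint torques, N m; "tool_pos": TCP position; "tool_rot": TCP orientation; "force": force on the tool from outside, world axes, zero at the start; "ft_torque": the same for the moment, N m; "grip_width": opening from 0.0 (shut) to 1.0 (fully open).
Only numpy, scipy, OpenCV 4.12 (cv2) and the standard library are available. Lean on these libraries where they do the work, as an engineer would, in place of code of your own. Each camera call takes 0.05 s, during which the arm holds its last target. There are 200 camera calls.

## Task

Put the upright battery pack on charge: push it along the bench, low near its base so that it slides and does not tip, in between the dock's guide rails until it is fully home against the rubber stops. Then press the round start button on top of the charger and let it go. Do not lift the pack or touch its carrying handle, and leave the other things on the bench where they are.

Things in the scene. Friction and masses are not known exactly. Their poses are not given: they have to be found in the camera images.
- pack: The battery pack: an upright grey plastic box with a black top band, loose on the bench, 90 mm deep (its x), 120 mm wide (its y), 160 mm tall, with a carrying handle on top (to 192 mm). Origin: the centre of its underside. Its +x axis points out of the face with the brass contacts, which goes towards the dock first.
- pack_push (a point): The middle of the pack's plain 120 mm wide -x face, the one to push on, 30 mm above its foot; axes as the pack's. The pack is heavy, about 1.7 to 2.5 kg: sliding it takes about 8 to 18 N. Pushed higher than about 55 mm above the bench it may tip.
- pack_handle: The black bail handle on top of the pack: a 12 mm round bar 84 mm long along the pack's y, 26 mm above the top of the pack. Origin: the centre of the pack's top face. Not to be touched.
- dock: The charging dock, fixed to the bench: a grey charger housing 100 mm deep (its x), 170 mm wide (its y), 150 mm tall, with louvred sides and a heat sink behind. Origin: the centre of the housing's underside. It opens to its -x; the pack is pushed in along its +x until it meets two rubber stops, whose faces lie at x = -56 mm, 55 mm above the bench.
- mouth (a point): The middle, on the bench, of the mouth of the guide rails; axes as the dock's, 137 mm in front of its origin. Two aluminium rails, 30 mm high, 65 mm either side of the dock's x axis (inner faces 130 mm apart), run out from the housing to 107 mm in front of the dock's origin, then flare to about 158 mm apart at the mouth.
- home (a point): Where the centre of the pack's underside lies when the pack is fully home: on the bench, 101 mm in front of the dock's origin on its x axis. Axes as the dock's; the pack's axes are then parallel to these.
- dock_nose (a joint): The sprung connector nose at the foot of the housing's front, 46 mm wide and 24 mm tall, centred 30 mm above the bench: how far it is pushed in, in m. 0 = free, standing 10 mm out beyond the rubber stops; 0.010 = pack against the stops. It pushes back with only about 1 to 3 N, less than the pack's friction on the bench, so the pack stays where it is pushed.
- start (a joint): The start button: how far it is pressed, in m; 0 = up, 0.006 = fully down. It springs back. Fully down takes 5 N.
- start_top (a point): The middle of the top of the start button, a round steel button 28 mm across in a dark steel collar 44 mm across, on top of the charger housing, 168 mm above the bench. It is pressed straight down.
- multimeter: Bystander: yellow and black hand multimeter lying on the bench, 170 x 82 x 48 mm. Origin: centre of its underside.
- parts_bin: Bystander: open yellow parts bin, 150 x 100 x 70 mm. Origin: centre of its underside.
- mug: Bystander: white mug, 80 mm across, 92 mm tall, handle at its +y. Origin: centre of its underside.
- screwdriver: Bystander: screwdriver lying on the bench, about 200 mm long. Origin: underneath it, about half-way along.
- spool: Bystander: aluminium wire spool standing on end beside the dock, 60 mm across, 50 mm tall. Origin: centre of its underside.
- camera: Bystander: black compact camera beside the dock, 50 x 90 x 70 mm, with a lens 22 mm long at its -x. Origin: centre of its underside.
- flux_bottle: Bystander: small white bottle, 48 mm across, 95 mm tall. Origin: centre of its underside.

How it is judged:
By the outcome, as a careful person would: the job done as asked, in the order asked, and still so for the second after the job is handed in, with the robot touching nothing.
It also fails if it takes over 58 s, if anything falls off the work surface, if the arm or the gripper's body presses on something with over 40 N, if the wrist force passes 120 N, or if a joint passes its speed limit or range.

## Working session

There is one attempt and no reset: what is moved stays moved. The work goes in short steps, Python scripts to look and compute and a tool call to move; the robot and the scene stay as the last step left them, time stands still between calls to the robot, and variables do not carry over. Pictures are saved under pics/ and viewed, about 8 in all and at most 12, crops included, and the job is handed in when it is done.

Besides the shell and the picture viewer there is one more tool, called after "Request:" in YAML: its name, and indented under it one key for each argument. servo_tool: Moves the arm, as the interface text tells. Shifts and turns lie within -1 to 1; 1 stands for 25 cm of shift or 180 degrees of turn. Its arguments: {"type":"object","properties":{"rows":{"type":"array"},"fingers":{"type":"number"},"squeeze":{"type":"number"}},"required":["rows"]}

```bash
mkdir -p pics; cat > h.py <<'E'
from cell import arm
import numpy as np, cv2
from scipy.spatial.transform import Rotation as R
def snap(n,f):
    im=arm.grab_frame(n); cv2.imwrite('pics/'+f,im[:,:,::-1]); return im
def ray(n,u,v):
    p=arm.camera_params(n);K=np.array(p['mtx']);E=np.array(p['extrinsics'])
    d=np.linalg.inv(K)@[u,v,1]; d=E[:3,:3]@[d[0],-d[1],-d[2]]
    return E[:3,3],d
def plane(n,u,v,z):
    o,d=ray(n,u,v); return o+d*(z-o[2])/d[2]
def proj(n,P):
    p=arm.camera_params(n);K=np.array(p['mtx']);E=np.array(p['extrinsics'])
    c=E[:3,:3].T@(np.array(P)-E[:3,3]); c=K@[c[0],-c[1],-c[2]]; return c[:2]/c[2]
E
python3 - <<'E'
from h import *
a=snap('top','top0.png');b=snap('side','side0.png')
for n in('top','side','wrist'):
    p=arm.camera_params(n);print(n,p.keys(),np.round(p['mtx'],1).tolist(),np.round(p['extrinsics'],3).tolist())
o=arm.get_obs();print(o['clock'],R.from_rotvec(o['tool_rot']).as_matrix().round(3))
E
```

```text
top dict_keys(['mtx', 'extrinsics']) [[455.5, 0.0, 259.0], [0.0, 455.5, 195.9], [0.0, 0.0, 1.0]] [[0.028, 0.998, -0.055, 0.518], [-0.999, 0.029, 0.014, -0.06], [0.015, 0.055, 0.998, 1.475], [0.0, 0.0, 0.0, 1.0]]
side dict_keys(['mtx', 'extrinsics']) [[479.4, 0.0, 258.7], [0.0, 479.4, 192.0], [0.0, 0.0, 1.0]] [[0.693, 0.449, -0.564, -0.275], [-0.72, 0.452, -0.526, -0.876], [0.018, 0.771, 0.637, 1.095], [0.0, 0.0, 0.0, 1.0]]
wrist dict_keys(['mtx', 'extrinsics']) [[311.1, 0.0, 254.7], [0.0, 311.1, 188.0], [0.0, 0.0, 1.0]] [[0.24, -0.933, -0.267, 0.07], [0.971, 0.23, 0.068, 0.575], [-0.002, -0.276, 0.961, 0.373], [0.0, 0.0, 0.0, 1.0]]
0.1 [[ 0.971 -0.001  0.24 ]
 [-0.24  -0.001  0.971]
 [-0.    -1.    -0.002]]
```

View pics/top0.png

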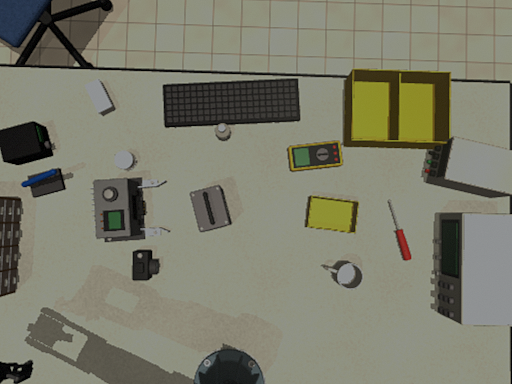

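View pics/side0.png

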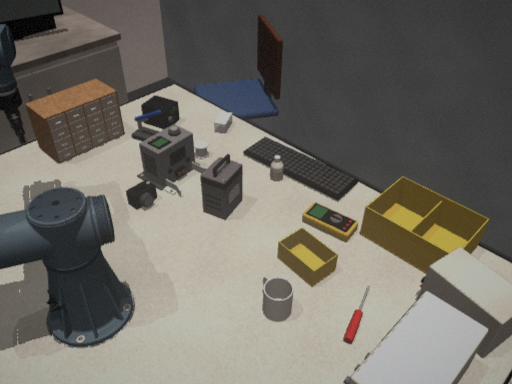

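The top view shows the dock at (120,208) opening to the right. The pack is at (210,208), slightly turned, and the button is at (110,194). I'll crop and enlarge that area to measure it.

```bash
python3 - <<'E'
from h import *
im=cv2.imread('pics/top0.png')[160:260,80:240]
cv2.imwrite('pics/crop.png',cv2.resize(im,(800,500),interpolation=cv2.INTER_CUBIC))
E
```

```text
(no output)
```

View pics/crop.png

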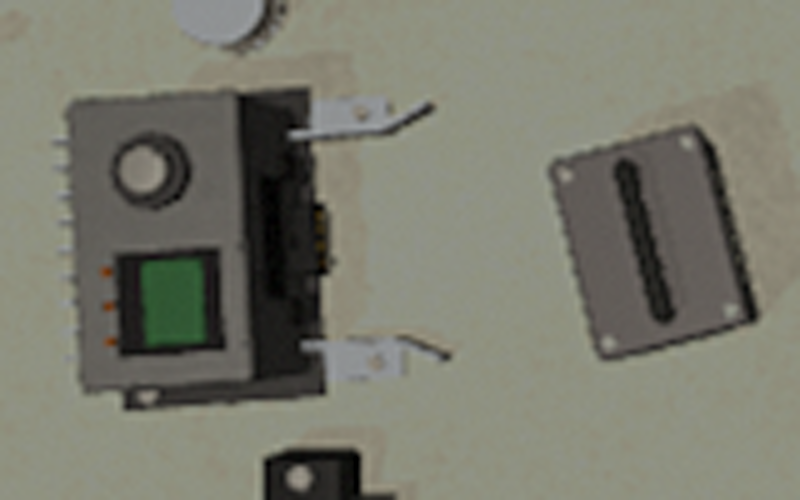

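```bash
cat > m.py <<'E'
from h import *
def c(x,y,z): return plane('top',80+(x+.5)/5-.5,160+(y+.5)/5-.5,z)
P=np.array([c(*q,.16) for q in[(552,163),(695,127),(746,322),(605,358)]])
D=np.array([c(*q,.15) for q in[(68,103),(240,93),(252,380),(82,390)]])
T=np.array([c(*q,.03) for q in[(432,105),(450,355),(388,131),(404,340)]])
B=c(150,170,.168);H=np.array([c(*q,.186) for q in[(627,165),(663,318)]])
for n,a in zip('PDTBH',(P,D,T,B,H)): print(n,a.round(4).tolist())
for a in(P,D): print('len',[np.linalg.norm(a[i]-a[i-1]).round(4) for i in range(4)],'c',a.mean(0).round(4))
ang=lambda v:np.degrees(np.arctan2(v[1],v[0]))
print('pack yaw',ang(P[0]-P[1]),ang(P[3]-P[2]),ang(P[0]-P[3])+90,ang(P[1]-P[2])+90,'handle',ang(H[0]-H[1])+90)
print('dock yaw',ang(D[0]-D[1]),ang(D[3]-D[2]),ang(D[0]-D[3])+90,ang(D[1]-D[2])+90,'rails',ang(T[0]-T[1])+90,ang(T[2]-T[3])+90, T[:2].mean(0),np.linalg.norm(T[0]-T[1]),np.linalg.norm(T[2]-T[3]))
E
python3 m.py
```

```text
P [[0.5947, 0.1215, 0.16], [0.618, 0.0398, 0.16], [0.5063, 0.0068, 0.16], [0.4834, 0.0871, 0.16]]
D [[0.622, 0.4043, 0.15], [0.6307, 0.3052, 0.15], [0.4648, 0.291, 0.15], [0.4564, 0.3883, 0.15]]
T [[0.637, 0.2167, 0.03], [0.4792, 0.1992, 0.03], [0.6196, 0.2439, 0.03], [0.4878, 0.2285, 0.03]]
B [0.5835, 0.3495, 0.168]
H [[0.5933, 0.0756, 0.186], [0.5075, 0.0523, 0.186]]
len [np.float64(0.1165), np.float64(0.0849), np.float64(0.1164), np.float64(0.0835)] c [0.5506 0.0638 0.16  ]
len [np.float64(0.1664), np.float64(0.0995), np.float64(0.1665), np.float64(0.0977)] c [0.5435 0.3472 0.15  ]
pack yaw 105.8876071761134 105.93726353231477 107.2098724711306 106.48477902850993 handle 105.16901440965975
dock yaw 95.05946439757818 94.9656104176759 95.5171553696628 94.89219556263224 rails 96.34625434846708 96.66470222462955 [0.5580913  0.20794658 0.03      ] 0.15872522326710597 0.1326822876390733
```

Request:
servo_tool:
  rows:
    - [[0, -0.2, 0, 0, 0, 0], [0.18, -0.02, -0.16, 0, 0, 0], [0.18, 0, -0.16, 0, 0, 0], [0.18, 0, -0.16, 0, 0, 0], [0.18, 0, -0.16, 0, 0, 0], [0.18, 0, -0.16, 0, 0, 0], [0.18, 0, -0.16, 0, 0, 0], [0.18, 0, -0.16, 0, 0, 0], [0.18, 0, -0.16, 0, 0, 0], [0.18, 0, -0.16, 0, 0, 0], [0.18, 0, -0.16, 0, 0, 0], [0.18, 0, -0.16, 0, 0, 0]]
  fingers: -1

```text
clock: 1.6
tool_pos: [0.5213, -0.0023, 0.2858]
tool_rot: [-1.566, 0.184, -0.184]
force: [1.4, 0.8, 0.5]
grip_width: 1.0
```

```bash
cat >> h.py <<'E'
def go(pos,yaw,tilt):
    # yaw: push direction (deg), tilt: lean of fingers from vertical (deg). prints rotation and shift in tool units
    o=arm.get_obs();Rc=R.from_rotvec(o['tool_rot']);d=np.array([np.cos(np.radians(yaw)),np.sin(np.radians(yaw)),0])
    t=np.radians(tilt);y=d*np.sin(t)-np.array([0,0,np.cos(t)]);z=np.array([d[1],-d[0],0]);x=np.cross(y,z)
    Rt=R.from_matrix(np.c_[x,y,z]);dp=np.array(pos)-o['tool_pos']
    print('t',o['clock'],'pos',np.round(o['tool_pos'],4),'F',np.round(o['force'],1),'q',np.round(o['q'],2))
    print('turn',((Rc.inv()*Rt).as_rotvec()/np.pi).round(4),'shift now',(Rc.inv().apply(dp)/.25).round(4),'shift after turn',(Rt.inv().apply(dp)/.25).round(4))
E
python3 -c "
from h import *
go((.585,-.09,.28),106,0);go((.585,-.09,.28),106,45)"
```

```text
t 1.6 pos [ 0.5213 -0.0023  0.2858] F [1.4 0.8 0.5] q [-0.23  0.02  1.67 -0.    1.45 -1.57]
turn [0.0008 0.3364 0.0007] shift now [ 0.3294  0.0243 -0.282 ] shift after turn [0.4075 0.0232 0.1483]
t 1.6 pos [ 0.5213 -0.0023  0.2858] F [1.4 0.8 0.5] q [-0.23  0.02  1.67 -0.    1.45 -1.57]
turn [0.1326 0.3181 0.2265] shift now [ 0.3294  0.0243 -0.282 ] shift after turn [ 0.3046 -0.2718  0.1483]
```

Request:
servo_tool:
  rows:
    - [[0.165, 0, -0.14, 0, 0, 0], [0.165, 0, -0.14, 0, 0, 0], [0, 0, 0, 0, 0.056, 0], [0, 0, 0, 0, 0.056, 0], [0, 0, 0, 0, 0.056, 0], [0, 0, 0, 0, 0.056, 0], [0, 0, 0, 0, 0.056, 0], [0, 0, 0, 0, 0.056, 0], [0, 0, 0, 0, 0, 0.05], [0, 0, 0, 0, 0, 0.05], [0, 0, 0, 0, 0, 0.05], [0, 0, 0, 0, 0, 0.05]]

```text
clock: 3.1
tool_pos: [0.5863, -0.0948, 0.281]
tool_rot: [-0.881, 1.338, -0.531]
force: [0.3, 0.8, -0.6]
grip_width: 0.997
```

```bash
python3 -c "
from h import *
go((.585,-.06,.2),106,45)"
```

```text
t 3.1 pos [ 0.5863 -0.0948  0.281 ] F [ 0.3  0.8 -0.6] q [-0.59  0.45  1.29  0.44  1.88 -0.8 ]
turn [-0.0061 -0.0102  0.0435] shift now [0.0867 0.3405 0.0306] shift after turn [0.1333 0.3248 0.0334]
```

Request:
servo_tool:
  rows:
    - [[0, 0, 0, -0.006, -0.01, 0.044], [0.13, 0.0, 0.03, 0, 0, 0], [0, 0.0, 0, 0, 0, 0], [0, 0, 0, 0, 0, 0]]

```text
clock: 3.6
tool_pos: [0.5988, -0.1167, 0.2539]
tool_rot: [-0.795, 1.375, -0.388]
force: [0.7, -0.7, 0.4]
grip_width: 1.001
```

```bash
python3 -c "
from h import *
go((.585,-.06,.1),106,45);snap('wrist','w1.png')"
```

```text
t 3.6 pos [ 0.5988 -0.1167  0.2539] F [ 0.7 -0.7  0.4] q [-0.63  0.61  1.19  0.5   1.98 -0.85]
turn [ 0.0002 -0.0016 -0.0043] shift now [0.2784 0.5965 0.0111] shift after turn [0.2703 0.6002 0.0093]
```

View pics/w1.png

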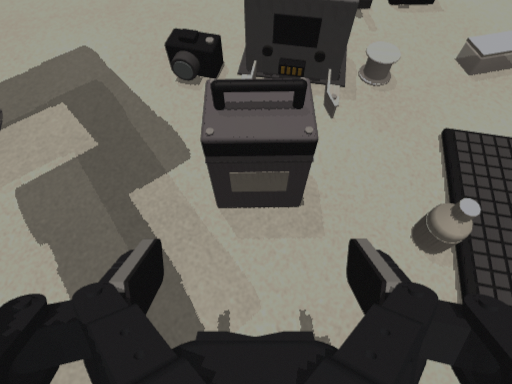

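Wrist view: the pack's pushed face is square to the jaws, with its base edge running from (215,208) to (304,206). The rails show behind it at (250,75) and (332,95). I'll cast the base corners onto the bench.

```bash
python3 -c "
from h import *
a=plane('wrist',215,208,0);b=plane('wrist',304,206,0);print(a,b,np.linalg.norm(a-b),np.degrees(np.arctan2(*(b-a)[1::-1]))+90)
tl=plane('wrist',203,157,.13)
d=np.array([np.cos(np.radians(106)),np.sin(np.radians(106)),0]);m=(a+b)/2;print('centre',m+.045*d)
p=m-.06*d;p[2]=.016;print(p);go(p,106,45)"
```

```text
[0.50301582 0.00672965 0.        ] [0.62586051 0.04459314 0.        ] 0.1285475104500957 107.13047164274015
centre [0.55203448 0.06891817 0.        ]
[ 0.58097641 -0.03201431  0.016     ]
t 3.65 pos [ 0.5987 -0.1166  0.2538] F [ 0.5 -0.3 -0.1] q [-0.63  0.61  1.19  0.5   1.98 -0.85]
turn [ 0.0003 -0.0017 -0.0042] shift now [0.4408 0.9107 0.0281] shift after turn [0.4288 0.9165 0.0251]
```

Request:
servo_tool:
  rows:
    - [[0.054, 0.115, 0.003, 0, 0, -0.004], [0.054, 0.115, 0.003, 0, 0, 0], [0.054, 0.115, 0.003, 0, 0, 0], [0.054, 0.115, 0.003, 0, 0, 0], [0.054, 0.115, 0.003, 0, 0, 0], [0.054, 0.115, 0.003, 0, 0, 0], [0.054, 0.115, 0.003, 0, 0, 0], [0.027, 0.055, 0.0, 0, 0, 0], [0, 0, 0, 0, 0, 0]]

```text
clock: 4.78
tool_pos: [0.5854, -0.0319, 0.0382]
tool_rot: [-0.815, 1.346, -0.407]
force: [-0.1, 0.4, 0.1]
grip_width: 0.999
```

```bash
python3 -c "
from h import *
go((.5809,-.032,.018),106,45)"
```

```text
t 4.775 pos [ 0.5854 -0.0319  0.0382] F [-0.1  0.4  0.1] q [-0.53  0.77  1.4   0.5   1.58 -0.98]
turn [-0.0012  0.004   0.0055] shift now [ 0.0528  0.0612 -0.0182] shift after turn [ 0.0541  0.0604 -0.0173]
```

Request:
servo_tool:
  rows:
    - [[0.03, 0.03, -0.01, 0, 0.003, 0.005], [0.025, 0.03, -0.008, 0, 0, 0], [0, 0, 0, 0, 0, 0]]

```text
clock: 5.15
tool_pos: [0.5827, -0.0342, 0.0193]
tool_rot: [-0.802, 1.358, -0.402]
force: [0.3, -0.5, 0.9]
grip_width: 0.997
```

Request:
servo_tool:
  rows:
    - [[-0.045, 0.045, 0, 0, 0, 0], [-0.045, 0.045, 0, 0, 0, 0], [-0.03, 0.03, 0, 0, 0, 0], [-0.015, 0.015, 0, 0, 0, 0], [0, 0, 0, 0, 0, 0]]

```text
clock: 5.78
tool_pos: [0.5688, 0.0156, 0.02]
tool_rot: [-0.803, 1.356, -0.402]
force: [0.3, -0.3, -0.4]
grip_width: 0.998
```

```bash
python3 -c "
from h import *
go((.5644,.028,.018),106,45)"
```

```text
t 5.775 pos [0.5688 0.0156 0.02  ] F [ 0.3 -0.3 -0.4] q [-0.49  0.75  1.49  0.54  1.51 -0.98]
turn [-0.0021  0.0019  0.0015] shift now [-0.0315  0.0425 -0.0032] shift after turn [-0.0313  0.0427 -0.0032]
```

Request:
servo_tool:
  rows:
    - [[-0.018, 0.018, 0, 0, 0, 0], [-0.018, 0.018, 0, 0, 0, 0], [-0.018, 0.018, -0.008, 0.0157, 0.0157, 0], [-0.018, 0.018, -0.008, 0.0157, 0.0157, 0], [-0.018, 0.018, -0.008, 0.0157, 0.0157, 0], [-0.018, 0.018, -0.008, 0.0157, 0.0157, 0], [0, 0, 0, 0, 0, 0]]

```text
clock: 6.65
tool_pos: [0.5571, 0.0421, 0.0206]
tool_rot: [-0.613, 1.463, -0.642]
force: [0.1, -0.9, 0.1]
grip_width: 1.0
```

```bash
cat >> h.py <<'E'
U=np.radians(95.3);DX=np.array([np.cos(U),np.sin(U)]);DY=np.array([-np.sin(U),np.cos(U)]);DO=np.array([.5437,.3472])
def dk(p): q=np.asarray(p)[:2]-DO; return np.round([q@DX*1000,q@DY*1000],1)
def st():
    o=arm.get_obs();M=R.from_rotvec(o['tool_rot']).as_matrix()
    print('t',o['clock'],'tcp dock mm',dk(o['tool_pos']),'z',o['tool_pos'][2].round(4),'push yaw rel dock',np.degrees(np.arctan2(M[1,2],M[0,2])).round(1)+90-95.3,'tilt',np.degrees(np.arccos(-M[2,1])).round(1),'zz',M[2,2].round(3),'F',np.round(o['force'],1))
E
python3 -c "
from h import *
st();im=snap('wrist','w2.png');t=snap('top','t2.png')[160:260,80:240]
cv2.imwrite('pics/v2.png',np.vstack([cv2.resize(t[:,:,::-1],(512,320),interpolation=cv2.INTER_CUBIC),im[40:300,:,::-1]]))"
```

```text
t 6.65 tcp dock mm [-305.1   14.9] z 0.0206 push yaw rel dock -5.8999999999999915 tilt 43.9 zz 0.021 F [ 0.1 -0.9  0.1]
```

View pics/v2.png

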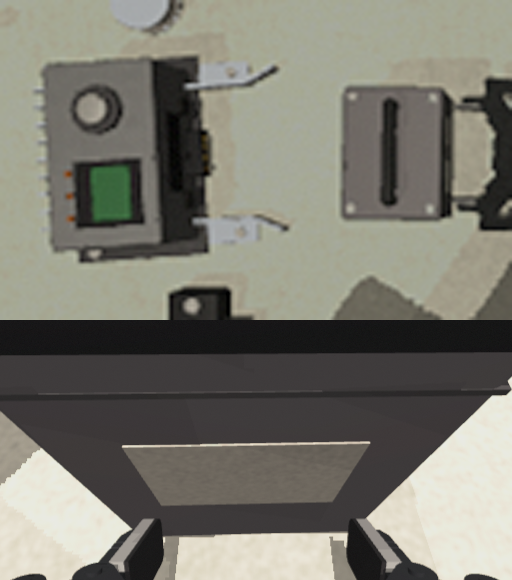

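The pack now follows the pusher and lies about square in the top view, with its top-face corners at crop (343,87), (442,87), (443,217) and (343,218). Both fingers are on its face.

```bash
cat >> h.py <<'E'
def packc(pts,s,x0=80,y0=160,z=.16):
    P=np.array([plane('top',x0+(x+.5)/s-.5,y0+(y+.5)/s-.5,z) for x,y in pts])
    v=P[0]-P[3]+P[1]-P[2];c=P.mean(0);print('pack dock mm',dk(c),'yaw rel',np.degrees(np.arctan2(v[1],v[0]))+90-95.3,c.round(4))
E
python3 -c "
from h import *
packc([(343,87),(442,87),(443,217),(343,218)],3.2)"
```

```text
pack dock mm [-262.6   15.5] yaw rel -3.071661150345122 [0.5525 0.0843 0.16  ]
```

Request:
servo_tool:
  rows:
    - [[-0.02, 0.02, -0.013, 0.0165, 0.0165, 0], [-0.02, 0.02, -0.013, 0.0165, 0.0165, 0], [-0.02, 0.02, -0.013, 0.0165, 0.0165, 0], [-0.02, 0.02, -0.013, 0.0165, 0.0165, 0], [-0.02, 0.02, 0, 0, 0, 0], [-0.02, 0.02, 0, 0, 0, 0], [0, 0, 0, 0, 0, 0]]

```text
clock: 7.62
tool_pos: [0.5573, 0.0753, 0.021]
tool_rot: [-0.4, 1.548, -0.882]
force: [-0.1, 0.2, -0.3]
grip_width: 1.005
```

```bash
python3 -c "
from h import *
st();im=snap('wrist','w3.png');t=snap('top','t3.png')[160:260,80:240]
cv2.imwrite('pics/v3.png',np.vstack([cv2.resize(t[:,:,::-1],(640,400),interpolation=cv2.INTER_CUBIC),cv2.resize(im[200:300,:,::-1],(640,125))]))"
```

```text
t 7.625 tcp dock mm [-272.    11.6] z 0.021 push yaw rel dock -22.799999999999997 tilt 43.5 zz 0.04 F [-0.1  0.2 -0.3]
```

View pics/v3.png

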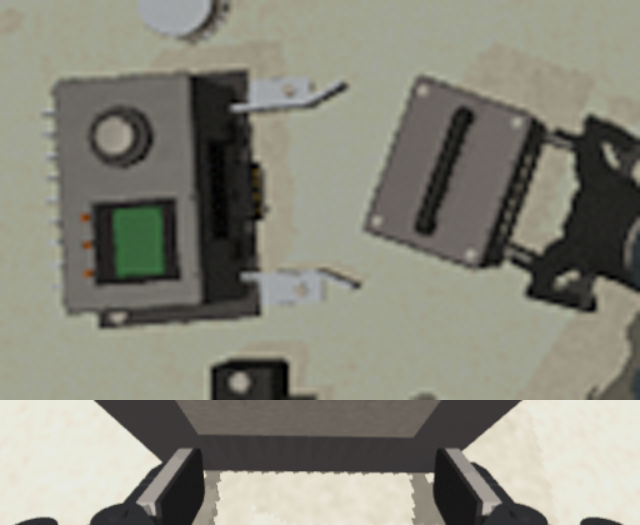

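The pack is now turned clockwise past the dock's axis, with corners at (420,77), (527,112), (480,265) and (367,230). Both fingers are still on the face.

```bash
python3 -c "
from h import *
packc([(420,77),(527,112),(480,265),(367,230)],4)"
```

```text
pack dock mm [-232.9   -0.4] yaw rel -21.307286262600243 [0.5656 0.1154 0.16  ]
```

```bash
python3 -c "
from h import *
go((.5573,.0753,.019),95.3,45)"
```

```text
t 7.725 pos [0.5573 0.0754 0.0209] F [0.4 0.7 0.8] q [-0.5   0.51  1.92  0.89  1.07 -0.8 ]
turn [-0.0974 -0.0821  0.0106] shift now [ 0.0055  0.0054 -0.0001] shift after turn [0.0057 0.0052 0.0001]
```

Request:
servo_tool:
  rows:
    - [[-0.017, 0.019, 0, -0.0195, -0.0165, 0.002], [-0.017, 0.019, 0, -0.0195, -0.0165, 0.002], [-0.017, 0.019, 0, -0.0195, -0.0165, 0.002], [-0.017, 0.019, 0, -0.0195, -0.0165, 0.002], [-0.017, 0.019, 0, -0.0195, -0.0165, 0.002], [0, 0, 0, 0, 0, 0]]

```text
clock: 8.48
tool_pos: [0.574, 0.0962, 0.0215]
tool_rot: [-0.684, 1.426, -0.56]
force: [-0.2, 0.5, 0.4]
grip_width: 1.001
```

```bash
python3 -c "
from h import *
st();im=snap('wrist','w4.png');t=snap('top','t4.png')[160:260,80:240]
cv2.imwrite('pics/v4.png',np.vstack([cv2.resize(t[:,:,::-1],(640,400),interpolation=cv2.INTER_CUBIC),cv2.resize(im[200:300,:,::-1],(640,125))]))
go((.5573,.0753,.019),95.3,45)"
```

```text
t 8.475 tcp dock mm [-252.7   -7. ] z 0.0215 push yaw rel dock -0.09999999999999432 tilt 44.0 zz 0.016 F [-0.2  0.5  0.4]
t 8.575 pos [0.5726 0.0966 0.0211] F [-0.4 -0.4 -0.6] q [-0.41  0.66  1.65  0.69  1.32 -0.85]
turn [-0.0038  0.0028  0.0051] shift now [ 0.0622 -0.0496 -0.0688] shift after turn [ 0.062  -0.0498 -0.0689]
```

View pics/v4.png

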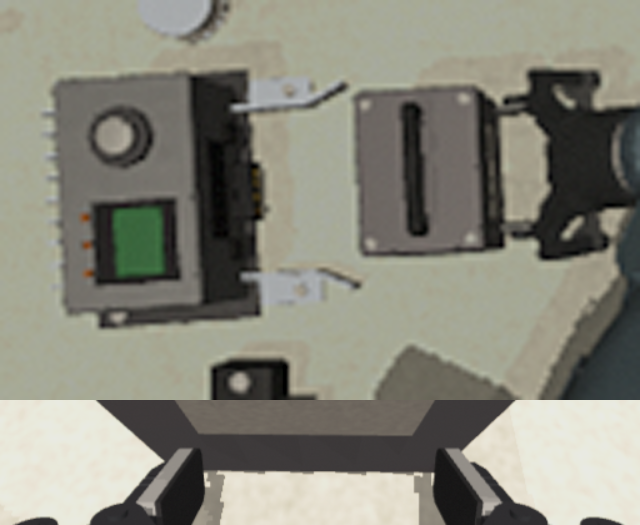

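The pack is now parallel to the dock in front of the mouth, with corners at (356,94), (477,87), (483,247) and (362,255).

```bash
python3 -c "
from h import *
packc([(356,94),(477,87),(483,247),(362,255)],4)
for u,v in[(346,85),(360,286),(310,104),(323,270),(235,108),(245,275)]: print(dk(plane('top',80+(u+.5)/4-.5,160+(v+.5)/4-.5,.03)))"
```

```text
pack dock mm [-212.    -1.9] yaw rel -1.0353682226046317 [0.5652 0.1362 0.16  ]
[-138.9  -79.9]
[-141.4   79.5]
[-109.7  -66.6]
[-113.1   65.1]
[-50.5 -67.2]
[-51.7  65.1]
```

Request:
servo_tool:
  rows:
    - [[-0.023, 0.027, 0.002, -0.003, 0, 0.004], [-0.024, 0.026, 0.002, 0, 0, 0], [-0.025, 0.025, 0.002, 0, 0, 0], [-0.025, 0.025, 0.002, 0, 0, 0], [-0.025, 0.025, 0.0, 0, 0, 0], [-0.025, 0.025, 0, 0, 0, 0], [-0.025, 0.025, 0, 0, 0, 0], [-0.025, 0.025, 0, 0, 0, 0], [0, 0, 0, 0, 0, 0]]

```text
clock: 9.7
tool_pos: [0.5734, 0.1501, 0.0204]
tool_rot: [-0.684, 1.428, -0.578]
force: [-0.5, 0.8, -0.3]
grip_width: 0.999
```

```bash
python3 -c "
from h import *
st();go((.5573,.0753,.019),95.3,45)"
```

```text
t 9.7 tcp dock mm [-199.1  -11.4] z 0.0204 push yaw rel dock -0.7000000000000028 tilt 43.4 zz 0.017 F [-0.5  0.8 -0.3]
t 9.7 pos [0.5734 0.1501 0.0204] F [-0.5  0.8 -0.3] q [-0.32  0.64  1.68  0.74  1.26 -0.8 ]
turn [-0.0067  0.0008  0.0091] shift now [ 0.2158 -0.1981 -0.0881] shift after turn [ 0.2103 -0.2023 -0.0919]
```

```bash
python3 -c "
from h import *
t=snap('top','t5.png')[160:260,80:240]
cv2.imwrite('pics/v5.png',cv2.resize(t[:,:,::-1],(800,500),interpolation=cv2.INTER_CUBIC))"
```

```text
(no output)
```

View pics/v5.png

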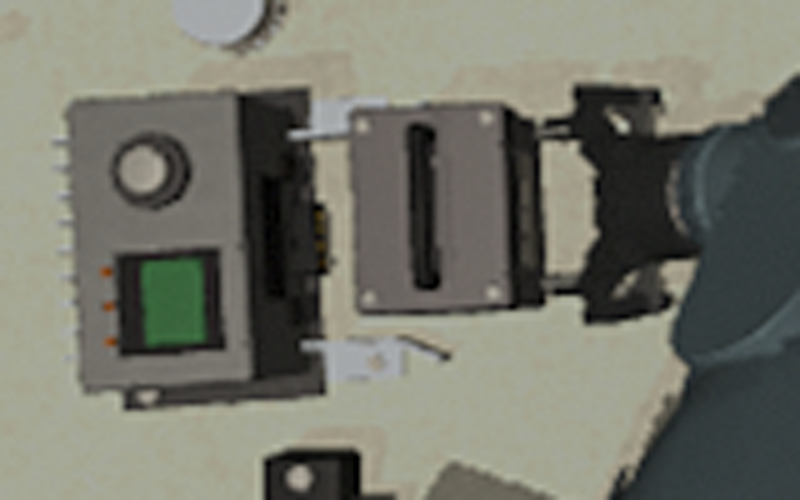

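The pack is entering the rails, with corners at (350,110), (505,102), (513,305) and (360,312).

```bash
python3 -c "
from h import *
packc([(350,110),(505,102),(512,305),(359,312)],5)"
```

```text
pack dock mm [-158.9   -9. ] yaw rel -0.7903902354729411 [0.5673 0.1898 0.16  ]
```

Request:
servo_tool:
  rows:
    - [[-0.015, 0.019, -0.02, -0.006, 0, 0.007], [-0.017, 0.019, -0.016, 0, 0, 0], [-0.018, 0.018, -0.014, 0, 0, 0], [-0.018, 0.018, -0.012, 0, 0, 0], [0, 0, 0, 0, 0, 0]]

```text
clock: 10.38
tool_pos: [0.5653, 0.1653, 0.0198]
tool_rot: [-0.675, 1.43, -0.573]
force: [-0.2, -0.2, 0.3]
grip_width: 1.0
```

```bash
python3 -c "
from h import *
st();go((.5573,.0753,.019),95.3,45)
t=snap('top','t6.png')[160:260,80:240]
cv2.imwrite('pics/v6.png',cv2.resize(t[:,:,::-1],(800,500),interpolation=cv2.INTER_CUBIC))"
```

```text
t 10.375 tcp dock mm [-183.1   -4.8] z 0.0198 push yaw rel dock -0.8999999999999915 tilt 43.9 zz 0.018 F [-0.2 -0.2  0.3]
t 10.375 pos [0.5653 0.1653 0.0198] F [-0.2 -0.2  0.3] q [-0.3   0.63  1.71  0.76  1.24 -0.8 ]
turn [-0.0075  0.0004  0.0061] shift now [ 0.2582 -0.2458 -0.0598] shift after turn [ 0.2535 -0.2492 -0.0653]
```

View pics/v6.png

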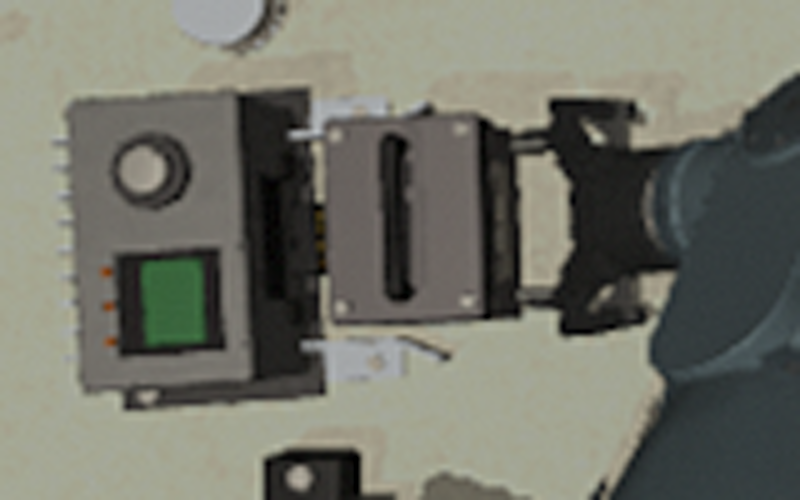

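The pack has centred and its front is inside the rails, with corners at (326,121), (480,113), (487,315) and (333,323).

```bash
python3 -c "
from h import *
packc([(326,121),(480,113),(487,315),(333,323)],5)"
```

```text
pack dock mm [-144.3   -3.7] yaw rel -1.0319681961858862 [0.5607 0.2039 0.16  ]
```

Request:
servo_tool:
  rows:
    - [[-0.018, 0.022, -0.006, -0.007, 0, 0.006], [-0.02, 0.022, -0.004, 0, 0, 0], [-0.021, 0.021, -0.003, 0, 0, 0], [-0.021, 0.021, -0.002, 0, 0, 0], [-0.021, 0.021, 0, 0, 0, 0], [0, 0, 0, 0, 0, 0]]

```text
clock: 11.18
tool_pos: [0.5641, 0.1926, 0.0189]
tool_rot: [-0.679, 1.437, -0.558]
force: [-1.0, 0.5, 0.0]
grip_width: 0.998
```

```bash
python3 -c "
from h import *
st();go((.5573,.0753,.019),95.3,45)"
```

```text
t 11.175 tcp dock mm [-155.8   -6. ] z 0.0189 push yaw rel dock -0.3999999999999915 tilt 44.3 zz 0.009 F [-1.   0.5  0. ]
t 11.175 pos [0.5641 0.1926 0.0189] F [-1.   0.5  0. ] q [-0.25  0.63  1.71  0.78  1.23 -0.78]
turn [-0.0033  0.0006  0.0037] shift now [ 0.3321 -0.3258 -0.0674] shift after turn [ 0.3284 -0.3288 -0.0703]
```

Request:
servo_tool:
  rows:
    - [[-0.014, 0.014, -0.002, -0.003, 0, 0.003], [-0.014, 0.014, 0, 0, 0, 0]]

```text
clock: 11.42
tool_pos: [0.5643, 0.1993, 0.0187]
tool_rot: [-0.681, 1.44, -0.548]
force: [-0.9, -15.0, 5.1]
grip_width: 0.997
```

Request:
servo_tool:
  rows:
    - [[-0.014, 0.014, 0, 0, 0, 0]]

```text
clock: 11.55
tool_pos: [0.5645, 0.2022, 0.0186]
tool_rot: [-0.683, 1.438, -0.55]
force: [-3.0, -18.9, 8.5]
grip_width: 1.0
```

Request:
servo_tool:
  rows:
    - [[-0.014, 0.014, 0, 0, 0, 0]]

```text
clock: 11.68
tool_pos: [0.5645, 0.2046, 0.0186]
tool_rot: [-0.686, 1.437, -0.552]
force: [-4.9, -22.0, 9.7]
grip_width: 0.997
```

```bash
python3 -c "
from h import *
st()"
```

```text
t 11.675 tcp dock mm [-143.9   -7.5] z 0.0186 push yaw rel dock 0.0 tilt 44.3 zz 0.005 F [ -4.9 -22.    9.7]
```

Request:
servo_tool:
  rows:
    - [[-0.014, 0.014, 0, 0, 0, 0]]

```text
clock: 11.8
tool_pos: [0.5644, 0.2067, 0.0186]
tool_rot: [-0.689, 1.435, -0.554]
force: [-4.7, -21.9, 9.7]
grip_width: 0.998
```

Request:
servo_tool:
  rows:
    - [[-0.014, 0.014, 0, 0, 0, 0]]

```text
clock: 11.92
tool_pos: [0.5646, 0.2076, 0.0185]
tool_rot: [-0.694, 1.432, -0.558]
force: [-7.1, -36.4, 14.3]
grip_width: 0.995
```

Request:
servo_tool:
  rows:
    - [[-0.014, 0.014, 0, 0, 0, 0]]

```text
clock: 12.05
tool_pos: [0.5647, 0.2076, 0.0184]
tool_rot: [-0.699, 1.429, -0.562]
force: [-9.3, -38.4, 16.3]
grip_width: 1.002
```

The pack stopped dead at 38 N. I'll check yaw and gap in the top and side views.

```bash
python3 -c "
from h import *
st();t=snap('top','t7.png')[165:245,85:205];s=snap('side','s7.png')[110:220,125:265]
f=lambda i,w,h:cv2.resize(i[:,:,::-1],(w,h),interpolation=cv2.INTER_CUBIC)
a=f(t,600,400);b=f(s,254,200)
c=np.zeros((600,600,3),np.uint8);c[:400]=a;c[400:,:254]=b
cv2.imwrite('pics/v7.png',c)
t0=cv2.imread('pics/top0.png')"
```

```text
t 12.05 tcp dock mm [-140.9   -8. ] z 0.0184 push yaw rel dock 0.29999999999999716 tilt 43.4 zz 0.008 F [ -9.3 -38.4  16.3]
```

View pics/v7.png

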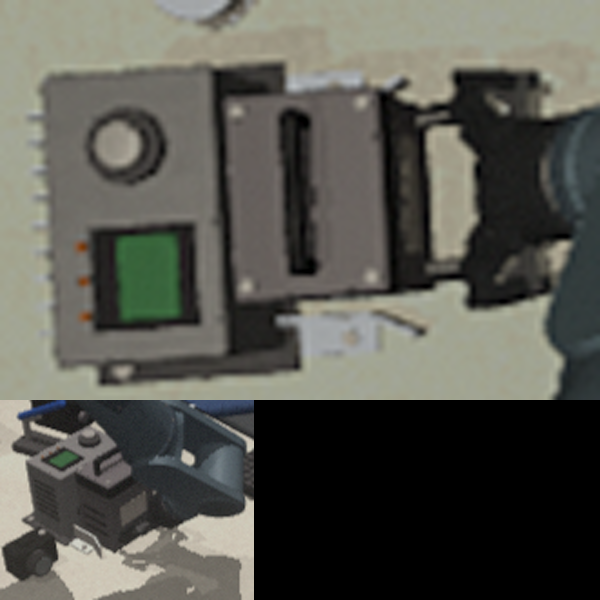

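The pack is parallel to the housing, against it with only a thin gap. Corners are at (223,97), (382,90), (389,292) and (236,302).

```bash
python3 -c "
from h import *
packc([(223,97),(382,90),(389,292),(236,302)],5,85,165)
for u,v in[(223,97),(236,302)]: print('front',dk(plane('top',85+(u+.5)/5-.5,165+(v+.5)/5-.5,.16)))
for u,v in[(211,70),(228,355)]: print('housing front',dk(plane('top',85+(u+.5)/5-.5,165+(v+.5)/5-.5,.15)))"
```

```text
pack dock mm [-101.8   -5.1] yaw rel -0.10832328807779845 [0.5582 0.2463 0.16  ]
front [-56.3 -64.6]
front [-57.9  53.6]
housing front [-47.5 -81.8]
housing front [-49.2  83.8]
```

Request:
servo_tool:
  rows:
    - [[-0.014, 0.014, -0.006, 0, 0, 0], [-0.014, 0.014, -0.006, 0, 0, 0]]

```text
clock: 12.4
tool_pos: [0.5647, 0.2073, 0.0186]
tool_rot: [-0.705, 1.421, -0.574]
force: [-1.0, -28.9, 11.1]
grip_width: 1.003
```

Request:
servo_tool:
  rows:
    - [[0, 0, 0, 0, 0, 0], [0, 0, 0, 0, 0, 0]]

```text
clock: 12.65
tool_pos: [0.5645, 0.2062, 0.0187]
tool_rot: [-0.705, 1.422, -0.574]
force: [-0.0, 0.1, -0.7]
grip_width: 1.002
```

Request:
servo_tool:
  rows:
    - [[0.03, -0.03, 0, 0, 0, 0], [0.06, -0.06, 0, 0, 0, 0], [0.08, -0.08, 0, 0, 0, 0], [0.08, -0.08, 0, 0, 0, 0], [0.04, -0.04, 0, 0, 0, 0], [-0.1, -0.1, 0, 0, 0, 0], [-0.13, -0.13, 0, 0, 0, 0], [-0.13, -0.13, 0, 0, 0, 0], [-0.13, -0.13, 0, 0, 0, 0], [-0.13, -0.13, 0, 0, 0, 0], [-0.13, -0.13, 0, 0, 0, 0], [-0.13, -0.13, 0, 0, 0, 0]]

```text
clock: 14.15
tool_pos: [0.5667, 0.1087, 0.3369]
tool_rot: [-0.706, 1.439, -0.564]
force: [0.4, -1.2, -0.5]
grip_width: 0.995
```

```bash
python3 -c "
from h import *
st();go((.575,.30,.30),95.3,0)"
```

```text
t 14.15 tcp dock mm [-239.6   -0.9] z 0.3369 push yaw rel dock 0.20000000000000284 tilt 43.2 zz -0.004 F [ 0.4 -1.2 -0.5]
t 14.15 pos [0.5667 0.1087 0.3369] F [ 0.4 -1.2 -0.5] q [-0.38  0.22  1.53  0.67  1.76 -0.47]
turn [ 0.0015  0.0004 -0.2398] shift now [-0.4525  0.6261  0.1064] shift after turn [-0.7587  0.1475  0.1037]
```

Request:
servo_tool:
  rows:
    - [[0, 0, 0, 0, 0, -0.048], [0, 0, 0, 0, 0, -0.048], [0, 0, 0, 0, 0, -0.048], [0, 0, 0, 0, 0, -0.048], [0, 0, 0, 0, 0, -0.048], [-0.15, 0, 0.02, 0, 0, 0], [-0.2, 0, 0.025, 0, 0, 0], [-0.2, 0, 0.025, 0, 0, 0], [-0.2, 0, 0.025, 0, 0, 0], [0, 0, 0, 0, 0, 0], [0, 0, 0, 0, 0, 0]]
  fingers: 1

```text
clock: 15.52
tool_pos: [0.5726, 0.2992, 0.3356]
tool_rot: [-1.273, 1.128, -1.161]
force: [0.2, -0.7, 0.2]
grip_width: -0.002
```

```bash
python3 -c "
from h import *
st();go((.5835,.3495,.2),95.3,0);snap('wrist','w8.png')"
```

```text
t 15.525 tcp dock mm [-50.5 -24.3] z 0.3356 push yaw rel dock 0.0 tilt 1.6 zz -0.002 F [ 0.2 -0.7  0.2]
t 15.525 pos [0.5726 0.2992 0.3356] F [ 0.2 -0.7  0.2] q [ 0.31  0.29  1.27 -0.03  1.59  0.22]
turn [ 0.0007 -0.0002  0.009 ] shift now [-0.2117  0.5365  0.0632] shift after turn [-0.1964  0.5425  0.0621]
```

View pics/w8.png

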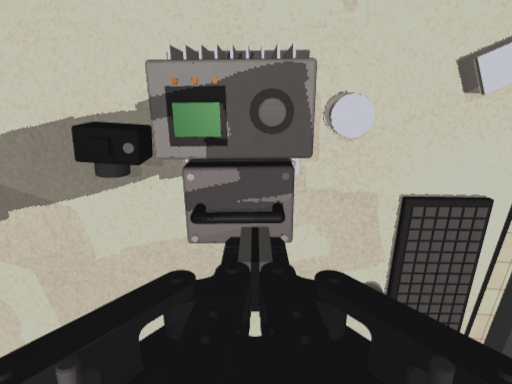

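The wrist view shows the pack square in the dock, front edge (187,163)-(294,163), with the housing's front edge just ahead of it (152,160)-(313,158). The button is at (272,111).

```bash
python3 -c "
from h import *
for u,v,z in[(187,164,.16),(294,164,.16),(152,159,.15),(313,158,.15),(272,111,.168),(258,78,.15)]:
  p=plane('wrist',u,v,z);print(p.round(4),dk(p))
p=plane('wrist',272,111,.168);go((p[0],p[1],.2),95.3,0)"
```

```text
[0.5017 0.2927 0.16  ] [-50.3  46.8]
[0.6127 0.303  0.16  ] [-50.3 -64.7]
[0.4622 0.2922 0.15  ] [-47.2  86.2]
[0.6335 0.3092 0.15  ] [-46.1 -85.9]
[0.5837 0.3548 0.168 ] [  3.9 -40.5]
[0.5674 0.384  0.15  ] [ 34.5 -27. ]
t 15.575 pos [0.5725 0.299  0.3356] F [-0.5  0.2 -0.2] q [ 0.31  0.29  1.27 -0.03  1.59  0.22]
turn [ 0.0008 -0.0003  0.0089] shift now [-0.233   0.5359  0.0661] shift after turn [-0.2179  0.5423  0.065 ]
```

Request:
servo_tool:
  rows:
    - [[0, 0, 0, 0, 0, 0.009], [-0.11, 0, 0.032, 0, 0, 0], [-0.09, 0.1, 0.03, 0, 0, 0], [0, 0.2, 0, 0, 0, 0], [0, 0.2, 0, 0, 0, 0], [0, 0, 0, 0, 0, 0]]

```text
clock: 16.32
tool_pos: [0.5873, 0.3442, 0.2111]
tool_rot: [-1.239, 1.153, -1.146]
force: [-0.3, -0.2, 0.8]
grip_width: 0.001
```

```bash
python3 -c "
from h import *
st();go((.5837,.352,.17),95.3,0);im=snap('wrist','w9.png');cv2.imwrite('pics/v9.png',im[40:320,60:460,::-1])"
```

```text
t 16.325 tcp dock mm [ -7.1 -43.1] z 0.2111 push yaw rel dock -0.7000000000000028 tilt 0.4 zz 0.002 F [-0.3 -0.2  0.8]
t 16.325 pos [0.5873 0.3442 0.2111] F [-0.3 -0.2  0.8] q [0.35 0.42 1.34 0.01 1.37 0.27]
turn [-0.0006 -0.0041 -0.0023] shift now [-0.0312  0.1647 -0.0122] shift after turn [-0.0326  0.1645 -0.0115]
```

View pics/v9.png

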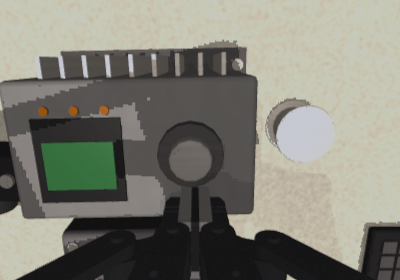

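The button top is centred at about full-image (252.5,201), just ahead of the fingertips.

```bash
python3 -c "
from h import *
p=plane('wrist',252.5,201,.168);print(p);q=plane('wrist',277,201,.168);print(np.linalg.norm(p-q)*2)
go((p[0],p[1],.172),95.3,0)"
```

```text
[0.58745074 0.35258478 0.168     ]
0.03146479239394971
t 16.375 pos [0.5892 0.3448 0.2147] F [-0.1  0.3  0.9] q [0.35 0.42 1.34 0.01 1.37 0.27]
turn [-0.0023 -0.0041 -0.0027] shift now [-0.0302  0.1711 -0.0056] shift after turn [-0.0317  0.1709 -0.004 ]
```

Request:
servo_tool:
  rows:
    - [[-0.032, 0, -0.006, 0, -0.003, 0], [-0.006, 0.06, 0, 0, 0, 0], [0, 0.06, 0, 0, 0, 0], [0, 0.02, 0, 0, 0, 0], [0, 0, 0, 0, 0, 0]]

```text
clock: 17.0
tool_pos: [0.5909, 0.3558, 0.1857]
tool_rot: [-1.227, 1.137, -1.143]
force: [0.2, 0.3, -0.6]
grip_width: 0.001
```

```bash
python3 -c "
from h import *
st();go((.586,.3522,.168),95.3,0)"
```

```text
t 17.0 tcp dock mm [  4.2 -47.8] z 0.1857 push yaw rel dock -0.20000000000000284 tilt 1.3 zz 0.018 F [ 0.2  0.3 -0.6]
t 17.0 pos [0.5909 0.3558 0.1857] F [ 0.2  0.3 -0.6] q [0.37 0.45 1.35 0.01 1.32 0.28]
turn [-0.0058 -0.0012 -0.0039] shift now [ 0.0135  0.0702 -0.0221] shift after turn [ 0.0126  0.0707 -0.0209]
```

Request:
servo_tool:
  rows:
    - [[0.012, 0.015, -0.024, -0.006, 0, -0.004], [0, 0.012, 0, 0, 0, 0], [0, 0, 0, 0, 0, 0]]

```text
clock: 17.38
tool_pos: [0.585, 0.3522, 0.1787]
tool_rot: [-1.252, 1.144, -1.144]
force: [-0.2, -0.3, 0.7]
grip_width: 0.001
```

```bash
python3 -c "
from h import *
st();go((.586,.3522,.168),95.3,0)"
```

```text
t 17.375 tcp dock mm [  1.1 -41.6] z 0.1787 push yaw rel dock -0.20000000000000284 tilt 0.1 zz -0.002 F [-0.2 -0.3  0.7]
t 17.375 pos [0.585  0.3522 0.1787] F [-0.2 -0.3  0.7] q [ 0.37  0.46  1.36 -0.    1.33  0.28]
turn [ 0.0005 -0.0012  0.0004] shift now [0.0001 0.0429 0.0039] shift after turn [0.0002 0.043  0.0039]
```

Well placed over the button. Pressing straight down in small steps.

Request:
servo_tool:
  rows:
    - [[0, 0.02, 0, 0, 0, 0], [0, 0.02, 0, 0, 0, 0]]

```text
clock: 17.62
tool_pos: [0.5854, 0.3523, 0.1692]
tool_rot: [-1.251, 1.143, -1.144]
force: [-1.7, -0.9, 2.9]
grip_width: 0.002
```

Request:
servo_tool:
  rows:
    - [[0, 0.016, 0, 0, 0, 0]]

```text
clock: 17.75
tool_pos: [0.5855, 0.3524, 0.1657]
tool_rot: [-1.25, 1.143, -1.144]
force: [-4.9, -3.5, 25.3]
grip_width: 0.002
```

Request:
servo_tool:
  rows:
    - [[0, 0.016, 0, 0, 0, 0]]

```text
clock: 17.88
tool_pos: [0.5857, 0.3524, 0.1656]
tool_rot: [-1.25, 1.142, -1.144]
force: [-14.1, -7.2, 32.1]
grip_width: -0.002
```

Request:
servo_tool:
  rows:
    - [[0, 0.014, 0, 0, 0, 0]]

```text
clock: 18.0
tool_pos: [0.5857, 0.3524, 0.1658]
tool_rot: [-1.249, 1.141, -1.145]
force: [-9.3, -4.8, 18.9]
grip_width: 0.004
```

Request:
servo_tool:
  rows:
    - [[0, -0.06, 0, 0, 0, 0], [0, -0.08, 0, 0, 0, 0], [0, 0, 0, 0.056, 0, 0], [0, 0, 0, 0.056, 0, 0], [0, 0, 0, 0.055, 0, 0], [0, 0, 0, 0, 0, 0], [0, 0, 0, 0, 0, 0]]

```text
clock: 18.88
tool_pos: [0.5885, 0.3528, 0.2074]
tool_rot: [-0.825, 0.757, -1.339]
force: [-0.3, 0.9, 0.1]
grip_width: 0.004
```

```bash
cat > b.py <<'E'
from h import *
import sys
o=arm.get_obs();Rc=R.from_rotvec(o['tool_rot']);M=Rc.as_matrix()
# lowest finger edge: -14.5 mm along tool z from the TCP
e=o['tool_pos']-.0145*M[:,2]
tgt=np.array([.585,.352,float(sys.argv[1])])
print(o['clock'],'edge',e.round(4),'M',M.round(2).tolist(),'F',np.round(o['force'],1),'shift',(Rc.inv().apply(tgt-e)/.25).round(4),'up',Rc.inv().apply([0,0,1]).round(3))
E
python3 b.py .172
```

```text
18.875 edge [0.5762 0.3517 0.1999] M [[0.09, 0.51, 0.85], [-1.0, 0.05, 0.08], [-0.0, -0.86, 0.52]] F [-0.3  0.9  0.1] shift [ 0.0022  0.1137 -0.0274] up [-0.001 -0.856  0.517]
```

Request:
servo_tool:
  rows:
    - [[0, 0.05, -0.012, 0, 0, 0], [0, 0.05, -0.012, 0, 0, 0], [0, 0.014, -0.003, 0, 0, 0], [0, 0, 0, 0, 0, 0]]

```text
clock: 19.38
tool_pos: [0.6025, 0.3533, 0.1789]
tool_rot: [-0.825, 0.76, -1.341]
force: [0.2, 0.2, -0.1]
grip_width: 0.003
```

```bash
python3 b.py .168
```

```text
19.375 edge [0.5901 0.3523 0.1714] M [[0.09, 0.51, 0.85], [-1.0, 0.05, 0.07], [-0.0, -0.86, 0.52]] F [ 0.2  0.2 -0.1] shift [-0.0007  0.001  -0.0246] up [-0.002 -0.857  0.516]
```

Request:
servo_tool:
  rows:
    - [[0, -0.013, -0.021, 0, 0, 0], [0, 0, 0, 0, 0, 0]]

```text
clock: 19.62
tool_pos: [0.596, 0.3527, 0.1789]
tool_rot: [-0.825, 0.76, -1.341]
force: [0.4, 1.2, 0.9]
grip_width: -0.004
```

Request:
servo_tool:
  rows:
    - [[0, 0.015, -0.009, 0, 0, 0], [0, 0.015, -0.009, 0, 0, 0]]

```text
clock: 19.88
tool_pos: [0.5964, 0.3532, 0.1714]
tool_rot: [-0.823, 0.759, -1.341]
force: [-2.2, -1.8, 2.9]
grip_width: 0.002
```

```bash
python3 b.py .162
```

```text
19.875 edge [0.584  0.3521 0.1639] M [[0.09, 0.52, 0.85], [-1.0, 0.05, 0.07], [-0.0, -0.86, 0.52]] F [-2.2 -1.8  2.9] shift [ 0.0008  0.0085 -0.0008] up [-0.003 -0.856  0.518]
```

Request:
servo_tool:
  rows:
    - [[0, 0.014, -0.009, 0, 0, 0]]

```text
clock: 20.0
tool_pos: [0.5968, 0.3533, 0.1684]
tool_rot: [-0.822, 0.757, -1.342]
force: [-12.5, -5.8, 22.7]
grip_width: -0.001
```

Request:
servo_tool:
  rows:
    - [[0, 0.014, -0.009, 0, 0, 0]]

```text
clock: 20.12
tool_pos: [0.5986, 0.3544, 0.1684]
tool_rot: [-0.815, 0.753, -1.342]
force: [-10.3, -3.6, 19.6]
grip_width: -0.001
```

Request:
servo_tool:
  rows:
    - [[0, 0.014, -0.009, 0, 0, 0]]

```text
clock: 20.25
tool_pos: [0.6003, 0.3555, 0.1685]
tool_rot: [-0.809, 0.749, -1.342]
force: [-10.4, -3.8, 19.4]
grip_width: 0.0
```

Request:
servo_tool:
  rows:
    - [[0, -0.045, 0.028, 0, 0, 0], [0, -0.02, -0.005, 0, 0, 0], [0, 0, 0, 0, 0, 0]]

```text
clock: 20.62
tool_pos: [0.5964, 0.3553, 0.1862]
tool_rot: [-0.808, 0.749, -1.342]
force: [-0.3, 0.2, -0.3]
grip_width: -0.002
```

```bash
python3 b.py .172; python3 -c "
from h import *
a=cv2.imread('pics/s7.png').astype(int);b=snap('side','s8.png')[:,:,::-1].astype(int)
g=(a[:,:,1]>a[:,:,0]+25)&(a[:,:,1]>a[:,:,2]+25)&(np.indices(a.shape[:2])[1]<220);print(g.sum(),a[g].mean(0),b[g].mean(0),np.argwhere(g).mean(0))"
```

```text
20.625 edge [0.5841 0.3542 0.1785] M [[0.09, 0.53, 0.84], [-1.0, 0.05, 0.07], [-0.01, -0.85, 0.53]] F [-0.3  0.2 -0.3] shift [ 0.0094  0.0233 -0.0114] up [-0.006 -0.848  0.531]
64 [66.34375  99.34375  64.078125] [61.609375 91.71875  60.53125 ] [141.96875  159.640625]
```

Request:
servo_tool:
  rows:
    - [[0.01, 0.014, -0.022, 0, 0, 0], [0, 0.01, -0.006, 0, 0, 0]]

```text
clock: 20.92
tool_pos: [0.593, 0.352, 0.175]
tool_rot: [-0.811, 0.75, -1.342]
force: [-0.9, -0.0, 1.6]
grip_width: 0.001
```

Request:
servo_tool:
  rows:
    - [[0, 0.007, -0.0044, 0, 0, 0]]

```text
clock: 21.05
tool_pos: [0.593, 0.3519, 0.1725]
tool_rot: [-0.811, 0.75, -1.342]
force: [-0.5, 0.2, 3.9]
grip_width: 0.002
```

Request:
servo_tool:
  rows:
    - [[0, 0.007, -0.0044, 0, 0, 0]]

```text
clock: 21.18
tool_pos: [0.5932, 0.352, 0.1706]
tool_rot: [-0.811, 0.75, -1.342]
force: [-3.0, -1.3, 3.6]
grip_width: -0.004
```

Request:
servo_tool:
  rows:
    - [[0, 0.007, -0.0044, 0, 0, 0]]

```text
clock: 21.3
tool_pos: [0.5933, 0.3521, 0.1689]
tool_rot: [-0.81, 0.75, -1.342]
force: [-7.0, -2.8, 11.4]
grip_width: 0.0
```

Request:
servo_tool:
  rows:
    - [[0, 0.007, -0.0044, 0, 0, 0]]

```text
clock: 21.42
tool_pos: [0.5936, 0.3522, 0.1685]
tool_rot: [-0.809, 0.748, -1.343]
force: [-15.6, -5.9, 19.8]
grip_width: -0.0
```

Request:
servo_tool:
  rows:
    - [[0, 0.007, -0.0044, 0, 0, 0]]

```text
clock: 21.55
tool_pos: [0.5945, 0.3527, 0.1688]
tool_rot: [-0.806, 0.746, -1.343]
force: [-9.9, -4.0, 12.6]
grip_width: 0.001
```

Request:
servo_tool:
  rows:
    - [[0, 0.007, -0.0044, 0, 0, 0]]

```text
clock: 21.68
tool_pos: [0.5952, 0.3532, 0.1689]
tool_rot: [-0.804, 0.744, -1.343]
force: [-8.3, -2.8, 11.2]
grip_width: 0.0
```

Request:
servo_tool:
  rows:
    - [[0, 0.007, -0.0044, 0, 0, 0]]

```text
clock: 21.8
tool_pos: [0.596, 0.3537, 0.169]
tool_rot: [-0.801, 0.743, -1.343]
force: [-4.2, -0.8, 9.6]
grip_width: 0.001
```

Request:
servo_tool:
  rows:
    - [[0, 0.007, -0.0044, 0, 0, 0]]

```text
clock: 21.92
tool_pos: [0.5967, 0.3541, 0.169]
tool_rot: [-0.798, 0.741, -1.344]
force: [-4.0, -0.9, 9.2]
grip_width: -0.0
```

Request:
servo_tool:
  rows:
    - [[0, -0.06, 0.036, 0, 0, 0], [0, -0.15, 0.09, 0, 0, 0], [0, -0.15, 0.09, 0, 0, 0], [0, -0.15, 0.09, 0, 0, 0], [0, -0.1, -0.17, 0, 0, 0], [0, -0.1, -0.17, 0, 0, 0], [0, -0.1, -0.17, 0, 0, 0], [0, -0.1, -0.17, 0, 0, 0], [0, -0.1, -0.17, 0, 0, 0], [0, 0, 0, 0, 0, 0], [0, 0, 0, 0, 0, 0]]

```text
clock: 23.3
tool_pos: [0.3399, 0.3298, 0.3189]
tool_rot: [-0.792, 0.744, -1.342]
force: [0.5, -1.0, 0.2]
grip_width: 0.002
```

```bash
python3 -c "
from h import *
st();print(arm.get_obs()['tool_pos'])
b=snap('top','t9.png').astype(int)
T0=cv2.imread('pics/top0.png')[:,:,::-1].astype(int);t7=cv2.imread('pics/t7.png')[:,:,::-1].astype(int)
s0=cv2.imread('pics/side0.png')[:,:,::-1].astype(int);s9=snap('side','s9.png').astype(int)
d=lambda a,c,n,x0,y0,x1,y1:print(n,(np.abs(a-c).max(2)[y0:y1,x0:x1]>40).sum(),'/',(y1-y0)*(x1-x0))
for n,*r in[('meter',285,138,347,175),('bin',303,192,360,236),('mug',318,258,365,290),('driver',385,195,415,262),('spool',110,148,137,172),('camera',128,247,163,283),('flux',213,120,233,142)]: d(T0,b,n,*r)
d(t7,b,'pack vs t7',128,180,168,226)
d(T0,b,'button+housing',92,178,130,240)
"
```

```text
t 23.3 tcp dock mm [  1.5 204.6] z 0.3189 push yaw rel dock -0.7000000000000028 tilt 32.9 zz 0.543 F [ 0.5 -1.   0.2]
[0.33988153 0.329819   0.31894228]
meter 0 / 2294
bin 0 / 2508
mug 0 / 1504
driver 0 / 2010
spool 0 / 648
camera 13 / 1260
flux 0 / 440
pack vs t7 0 / 1840
button+housing 0 / 2356
```

```bash
python3 -c "
from cell import arm
print(arm.finish_job())"
```

```text
the job is handed in; nothing more can be done
None
```

I pushed the pack low along the bench with both open fingertips, steering it straight into the rails until it stopped against the dock. Then I pressed the start button, let it go and handed the job in at about 23 s of the 58 s.

**Pack home:**
- At the end it stopped dead while the push force rose from 22 to 38 N, and a second push did not move it.
- The top view put its centre 101.8 mm in front of the dock's origin, where home is 101 mm, with yaw within about 0.1°. One pixel is about 3 mm there, so the stop in the force is the better evidence.
- The image put it about 5 mm to one side of the axis I had measured, which is the most the rails allow. Part of that is measuring error.
- The picture after the button press showed the pack had not moved.

**Button:**
- **First press:** with the tool vertical, it stopped at 165.6 mm, about 3.6 mm short of fully down by my reckoning. The fingertips may have caught the collar.
- **Second and third presses:** I tilted the tool about 30° and pressed on one finger edge. On the third press the spring force built over about 6 mm to a hard stop, which matches full travel.
- **Not confirmed:** nothing visible, such as the charger display, confirmed that charging started. The button was therefore pressed more than once, and it was fully released each time.

**Other things on the bench:** six of the seven showed no change in before-and-after pictures. The compact camera's patch differed by 13 of 1260 pixels, probably a shadow. The arm was clear of everything at hand-in.

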